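# Return loose castors to their stock trays

### The job

Put the red, yellow, black and white castors that stand loose on the shop counter back into stock: each goes into the tray that holds castors of its own wheel colour, stood upright on its plate, wheel up, in the middle of the one empty place of the row, and lined up with the others in that row. Leave the customer's blue-wheeled castor standing where it is.

Things in the scene. Friction and masses are not known exactly. Their poses are not given: they have to be found in the camera images.
- castor_red: Red-wheeled zinc castor stood on its plate, wheel up, 72 mm tall. Plate 64 (x) x 56 (y) x 3 mm. Wheel 50 mm dia, 24 wide, plane along x, axle 47 mm up. Fork cheeks flank the wheel: 34 mm over their outsides (y), 26 mm wide in x, top 59 mm up: grip across them along y. Rigid: nothing swivels. Origin: centre of the underside, z up. Alike after a half turn. Any yaw.
- castor_yellow: Castor with yellow wheel and dark hub; shape, size and origin as castor_red. All five castors stand loose on the counter, at least 95 mm from one another and from the trays' stock, centre to centre; other goods lying close to them are lower than 25 mm.
- castor_black: Castor with black wheel and pale hub; shape, size and origin as castor_red.
- castor_white: Castor with white wheel; shape, size and origin as castor_red.
- castor_blue: The customer's old castor: blue wheel, dull brown metal; shape, size and origin as castor_red. It has no tray and stays where it stands.
- tray_red: Dark green tray fixed to the counter, 248 (x) x 84 (y) x 28 mm, floor 3 mm, walls 4 mm thick. 3 places in a row along x, 76 mm apart: the outer two (x = -76, +76 mm) hold red-wheeled castors (fixed, tops 75 mm up, planes along x), the MIDDLE is empty. Origin: centre of the empty place, at counter level; x along the row, away from the robot within 0.2 rad; z up.
- tray_black: Same tray as tray_red, middle place empty, but with black-wheeled castors. Origin likewise: centre of the empty middle place, at counter level.
- tray_yellow: Same size of tray, with yellow-wheeled castors in the middle and far places (x = +76, +152 mm); the place NEAREST the robot is empty. Origin: centre of that empty place, at counter level; axes as tray_red. In any tray a castor in the empty place has 10 mm free at its plate's sides and 12 mm at its ends.
- tray_white: Same as tray_yellow (place nearest the robot empty, origin at its centre, at counter level), but with white-wheeled castors in the middle and far places.
Things that resemble listed ones, but are neither listed nor needed, are in the scene too. Leave any green or pink look-alike of the castor_yellow alone.

How it is judged:
By the outcome, as a careful person would: the job done as asked, in the order asked, and still so for the second after the job is handed in, with the robot touching nothing.
It also fails if it takes over 106 s, if anything falls off the work surface, if the arm or the gripper's body presses on something with over 40 N, if the wrist force passes 120 N, or if a joint passes its speed limit or range.

### The arm

A 6-joint arm with a two-finger parallel gripper is mounted at the origin on the work surface. World frame = base frame: x ahead of the robot, y to its left, z up, the work surface at z = 0. Lengths are in m, angles in rad, forces in N, time in s.
With the tool pointing down it reaches from about 0.25 to 0.725 m from the base axis. Payload 4 kg.
Tool frame: the origin (TCP) lies between the finger pads; the fingertips stand 8 mm ahead of it and the grasp point (between the pads) lies 11 mm behind it; z points along the fingers, y is the line along which they close (so a half turn about z gives the same grasp; the last joint's range is limited). The gripper opens to 85 mm and grips with 20 to 120 N. Pads are 22 mm wide; open, the fingers measure 114 mm over their backs; the gripper's body (76 mm by 85 mm) begins 54 mm behind the grasp point. The pads swing forward as they close: fully open they stand 13 mm farther back than shut.
Start: joints at [-1.246, 0.241, 0.005, 1.335, 0, 1.571], TCP at [0.16, -0.474, 0.239] pointing down, gripper open.
Joint ranges: [-2.72, 2.72], [-1.05, 1.87], [-1.09, 1.28], [-1.99, 2.15], [-1.42, 1.44], [-3.14, 3.14]. Speed limits (rad/s): [2.79, 2.79, 3.14, 3.14, 3.14, 3.14].

### API

Orientations are given as a unit quaternion [x, y, z, w].
In Python, from workcell import status, viewer, bot gives the robot as it stands.
- The arm moves only by the tool servo_tool, never from a script. Its argument "commands" is a list of rows, each a list of 5 numbers: the finger opening in mm, from 0 to 85.4, then the shift along the tool's x, y, z in mm, then the turn about the tool's z in rad. A call has 1 to 20 rows; each row shifts and turns the commanded pose from where the row before left it, along the tool's axes as they then stand; what a row does not reach is not made up. A row lasts 1/8 s, in which the tool goes at most 62.5 mm and 10.7 degrees, less where a joint would pass 70% of its speed; a pose out of reach is approached as far as the arm can. A call is refused whole if a number of a shift passes 62.5 or a number of a turn 0.188, either way. A call with a gripper value outside its range is refused whole. The fingers move at their own pace and stop on an object; the grip force is fixed at half the most. Time passes only in rows, so rows that do not move let the fingers close. It gives the time, the measured TCP pose, the force, the opening and the grip force at its end, in the units of the state.
- status.get_obs(): the state, without advancing time (a new reading comes with each control period).
- viewer.camera(name): name is "scene" or "top" or "wrist"; returns (picture, depth): 420x560x3 uint8, red, green, blue; 420x560 float32, m along the optical axis (not along the pixel's ray), 0 where there is no reading.
- viewer.get_calibration(name): a dict with "camera_matrix" (3x3 intrinsics, pixels), "distortion" ([k1, k2, p1, p2, k3] as OpenCV has them; the pictures are not rectified), "R" (3x3) and "t" (3): a world point X has camera coordinates R X + t; the wrist camera has in their place "T_tool_cam" (4x4, takes a point from camera to tool coordinates, whose origin is the TCP and whose axes are the flange's). Camera axes: x right, y down, z forward; pixel columns grow to the right and rows downward; lengths in m; the calibration is good to about 2 mm. A picture is of the moment at which its call begins: read the wrist's pose just before it. get_calibration takes no time and is no camera call.
- bot.job_done(): hands the job in; it is judged then, once.
Trained networks look in the newest picture that a camera, given by its name, has taken for a name from the list of things; names that differ only in an ending like _2 or _b are one class to them, and where a whole thing is asked for, a point or a joint stands for the part that bears it (a point fixed in the world has none). Each returns a list of dicts, best first, with "p" (0 to 1); they miss things now and then, are a little off and sometimes report something else, mostly with a low value. They report only what shows in the picture. A call takes as long as a camera call. They do not tell look-alikes from the thing itself.
- viewer.masks_of(camera, label): "mask" (420x560 bool, what is visible of it) and "pixel" ([row, column] in pixels, amid what is visible of it).
- viewer.spot_point(camera, label): "pixel" ([row, column] in pixels: a listed point, or the origin of a listed thing).
The state is a dict: "clock": time; "joint_pos": joint angles; "joint_vel": joint speeds; "tau": joint torques, N m; "eef_pos": TCP position; "tool_rot": TCP orientation; "ft_force": force on the tool from outside, world axes, zero at the start; "ft_torque": the same for the moment, N m; "grip_width": finger opening in m; "grasp_force": force on a finger pad.
Only numpy, scipy, OpenCV 4.12 (cv2) and the standard library are available. Lean on these libraries where they do the work, as an engineer would, in place of code of your own. Each camera call takes 0.05 s, during which the arm holds its last target. There are 200 camera calls.

## Working session

There is one attempt and no reset: what is moved stays moved. The work goes in short steps, Python scripts to look and compute and a tool call to move; the robot and the scene stay as the last step left them, time stands still between calls to the robot, and variables do not carry over. Pictures are saved under pics/ and viewed, at most 14 in all, crops included, and the job is handed in when it is done.

Besides the shell and the picture viewer there is one more tool, called by a JSON object that holds its "method" and its "body", one argument or row to a line. servo_tool: Moves the arm, as the interface text tells. Its arguments: {"type":"object","properties":{"commands":{"type":"array"}},"required":["commands"]}

```bash
mkdir -p pics; ls
python3 - <<'E'
from workcell import status, viewer, bot
import cv2,numpy as np
print(status.get_obs())
for n in ("scene","top"):
    p,d=viewer.camera(n); cv2.imwrite(f"pics/{n}0.png",p[:,:,::-1]); np.savez(f"{n}0.npz",p=p,d=d)
    c=viewer.get_calibration(n); print(n,c)
    for l in "castor_red castor_yellow castor_black castor_white castor_blue tray_red tray_black tray_yellow tray_white".split():
        print(l,[(np.round(r["pixel"]).astype(int).tolist(),round(r["p"],2)) for r in viewer.spot_point(n,l)])
print(viewer.get_calibration("wrist")); print(status.get_obs()["clock"])
E
```

```text
pics
{'clock': 0.0, 'joint_pos': array([-1.24600801e+00,  2.41408461e-01,  3.73697053e-03,  1.33522477e+00,
       -7.35204645e-05,  1.57080485e+00]), 'joint_vel': array([-9.57611748e-04,  6.32766535e-04,  7.29656053e-04, -8.33152210e-04,
        4.34508876e-05, -3.66666118e-04]), 'tau': array([-9.37848636e-04, -3.72319436e+01,  2.52407527e+01,  1.68073748e-02,
       -1.21535618e-04,  2.76103620e-06]), 'eef_pos': array([ 0.15933585, -0.47327907,  0.23842008]), 'tool_rot': array([ 9.86843159e-01,  1.61677072e-01, -2.06041293e-04, -1.03021005e-03]), 'ft_force': array([ 0.40313428, -0.13370178, -0.53214184]), 'ft_torque': array([0.03547264, 0.02092416, 0.04053872]), 'grasp_force': 0.0, 'grip_width': 0.085587441629548}
scene {'camera_matrix': array([[393.41702356,   0.        , 278.65794986],
       [  0.        , 393.41702356, 211.48841697],
       [  0.        ,   0.        ,   1.        ]]), 'distortion': array([-0.0378202,  0.       ,  0.       ,  0.       ,  0.       ]), 'R': array([[ 0.05951556,  0.99814695,  0.01267145],
       [ 0.62361332, -0.02726555, -0.78125733],
       [-0.
[... 1241 characters left out ...]
([133, 352], 0.58)]
tray_yellow [([163, 447], 0.63)]
tray_white [([123, 265], 0.93)]
{'camera_matrix': array([[302.13322682,   0.        , 277.83211307],
       [  0.        , 302.13322682, 205.05815348],
       [  0.        ,   0.        ,   1.        ]]), 'distortion': array([0.00960855, 0.        , 0.        , 0.        , 0.        ]), 'T_tool_cam': array([[-3.01963333e-04, -9.52853318e-01, -3.03431151e-01,
         7.80960013e-02],
       [ 9.99999894e-01, -1.82232634e-04, -4.22904275e-04,
        -3.71776803e-04],
       [ 3.47670684e-04, -3.03431246e-01,  9.52853272e-01,
        -1.36106663e-01],
       [ 0.00000000e+00,  0.00000000e+00,  0.00000000e+00,
         1.00000000e+00]])}
1.0
```

Run:
```python
import cv2
p=cv2.imread("pics/top0.png"); cv2.imwrite("pics/topc.png",cv2.resize(p[50:330,90:490],None,fx=2,fy=2,interpolation=cv2.INTER_CUBIC))
```

```text
(no output)
```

View pics/scene0.png

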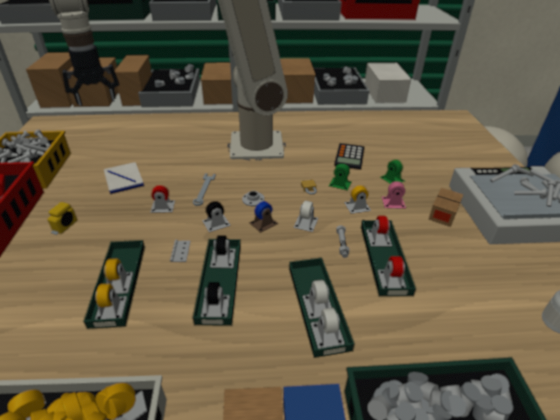

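View pics/topc.png

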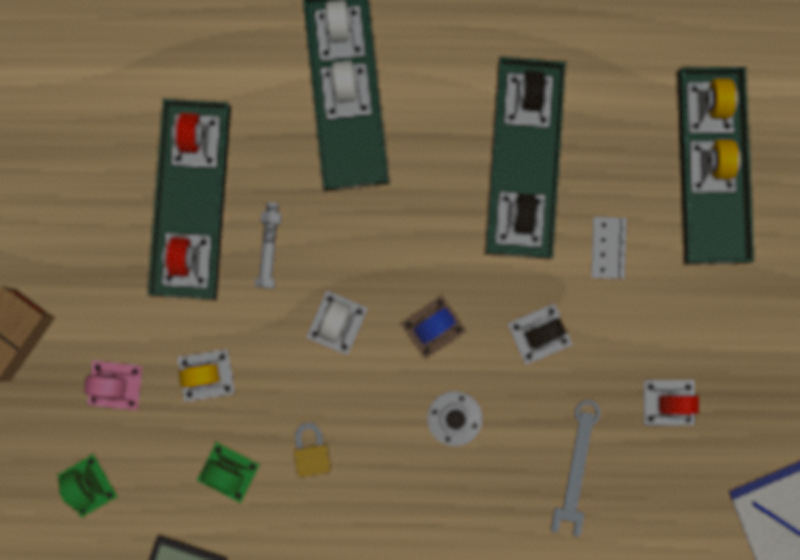

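The scene shows all goods, and the choices below are in full top-image pixels (row, col). Red is at (250,424), black at (216,359), white at (211,258) and yellow at (237,192). Look-alikes to leave are pink at (241,146), green at (288,132) and (287,203), the brass padlock at (278,246), the castor base at (259,317), and blue at (211,307). The empty tray places are red mid (149,185), black mid (130,352), white near (131,267) and yellow near (163,447).

```bash
cat > h.py <<'E'
from workcell import status, viewer, bot
import cv2, numpy as np, sys
from scipy.optimize import minimize
from scipy.spatial.transform import Rotation as Ro
def cam(n):
    c=viewer.get_calibration(n); K,D=c["camera_matrix"],c["distortion"]
    if n!="wrist": return K,D,c["R"],c["t"]
    o=status.get_obs(); T=np.eye(4); T[:3,:3]=Ro.from_quat(o["tool_rot"]).as_matrix(); T[:3,3]=o["eef_pos"]
    M=np.linalg.inv(T@c["T_tool_cam"]); return K,D,M[:3,:3],M[:3,3]
def shoot(n):
    C=cam(n); p,d=viewer.camera(n); return C,p,d
def box(x0,x1,y0,y1,z0,z1): return np.array([[x,y,z] for x in(x0,x1) for y in(y0,y1) for z in(z0,z1)],float)
a=np.linspace(0,2*np.pi,24)
W=np.array([[25*np.cos(t),s,47+25*np.sin(t)] for t in a for s in(-12,12)])
CH=[np.r_[box(-13,13,s,s+5,3,59)] for s in(-17,12)]
CASTOR=[box(-32,32,-28,28,0,3),W]+CH
TRAY=[box(-124,124,-42,42,0,28)]; TRAYN=[box(-48,200,-42,42,0,28)]
S=4
def proj(C,X): return cv2.projectPoints(np.ascontiguousarray(X,float),cv2.Rodrigues(C[2])[0],C[3],C[0],C[1])[0][:,0]
def sil(C,parts,q,z0=0.):
    c,s=np.cos(q[2]),np.sin(q[2]); m=np.zeros((420*S,560*S),np.uint8)
    for P in parts:
        X=P/1000@np.array([[c,s,0],[-s,c,0],[0,0,1]])+[q[0],q[1],z0]
        u=(proj(C,X)+.5)*S-.5
        cv2.fillConvexPoly(m,np.round(cv2.convexHull(u.astype(np.float32))*16).astype(np.int32),1,shift=4)
    return m
def fit(C,mask,parts,q0,z0=0.):
    M=cv2.resize(mask.astype(np.float32),None,fx=S,fy=S,interpolation=cv2.INTER_LINEAR)>.5
    f=lambda v:1-(lambda m:(m&M).sum()/(m|M).sum())(sil(C,parts,[v[0]/100,v[1]/100,v[2]],z0)>0)
    best=None
    for y0 in q0[2] if np.ndim(q0[2]) else [q0[2]]:
        v0=np.array([q0[0]*100,q0[1]*100,y0])
        r=minimize(f,v0,method="Nelder-Mead",options=dict(initial_simplex=v0+np.array([[0,0,0],[1,0,0],[0,1,0],[0,0,.2]]),xatol=.01,fatol=3e-4,maxiter=90))
        if best is None or r.fun<best.fun: best=r
    return np.array([best.x[0]/100,best.x[1]/100,best.x[2]]),1-best.fun
def ground(C,rc,z):
    u=cv2.undistortPoints(np.array([[[rc[1],rc[0]]]],float),C[0],C[1])[0,0]
    r=C[2].T@np.r_[u,1]; o=-C[2].T@C[3]; return (o+r*(z-o[2])/r[2])[:2]
def near(n,label,rc):
    L=viewer.masks_of(n,label)
    return min(L,key=lambda r:np.hypot(*(np.array(r["pixel"])-rc))) if L else None
def pose():
    o=status.get_obs(); R=Ro.from_quat(o["tool_rot"]).as_matrix(); return o["eef_pos"],np.arctan2(R[1,0],R[0,0]),R[:,2]
def plan(x,y,z,yaw):
    """shift in tool axes now (mm), then turn about tool z"""
    p,psi,_=pose(); d=np.array([x,y,z])-p
    dy=(yaw-psi+np.pi/2)%np.pi-np.pi/2; c,s=np.cos(psi),np.sin(psi)
    print("shift then turn:",np.round([1e3*(c*d[0]+s*d[1]),1e3*(s*d[0]-c*d[1]),-1e3*d[2]],1),"turn",round(-dy,3),"pose",np.round(p,4),round(psi,3),"clk",status.get_obs()["clock"])
E
cat > m.py <<'E'
from h import *
C,p,d=shoot("top"); im=p.copy()
px=dict(castor_red=(250,424),castor_black=(216,359),castor_white=(211,258),castor_yellow=(237,192),castor_blue=(211,307),tray_red=(149,185),tray_black=(128,352),tray_white=(100,262),tray_yellow=(133,447))
out={}
for l,rc in px.items():
    r=near("top",l,rc)
    if r is None or np.hypot(*(np.array(r["pixel"])-rc))>35: print(l,"missed",r and r["pixel"]); continue
    m=r["mask"]
    if l[0]=="t":
        m=cv2.fillConvexPoly(np.zeros(m.shape,np.uint8),cv2.convexHull(np.argwhere(m)[:,::-1].astype(np.int32)),1)
        parts=TRAY if l in("tray_red","tray_black") else TRAYN
        g=ground(C,np.argwhere(m).mean(0),.015); g[0]-=0.076*(parts is TRAYN); q0=[*g,[0.]]
    else:
        parts=CASTOR; q0=[*ground(C,np.argwhere(m).mean(0),.025),[-1.2,-.6,0,.6,1.2]]
    q,i=fit(C,m,parts,q0); out[l]=q; print(l,np.round(q,4),"iou",round(i,3),r["pixel"],round(r["p"],2))
    for P in parts:
        pass
    cs,_=cv2.findContours(cv2.resize(sil(C,parts,q),(560,420),interpolation=cv2.INTER_AREA),0,2); cv2.drawContours(im,cs,-1,(255,0,255),1)
np.savez("est.npz",**out)
cv2.imwrite("pics/fit.png",cv2.resize(im[40:320,95:475],None,fx=2,fy=2)[:,:,::-1])
plan(*out.get("castor_red",[.3,-.2,0])[:2],.2,out.get("castor_red",[0,0,0])[2])
E
python3 m.py
```

```text
castor_red [ 0.3589 -0.2849  1.5821] iou 0.95 [248.5, 425.6] 0.68
castor_black [ 0.4407 -0.1186  2.0486] iou 0.899 [217.5, 359.7] 0.62
castor_white [ 0.4513  0.1326 -0.3901] iou 0.933 [213.0, 259.9] 0.69
castor_yellow [ 0.3838  0.2964 -1.392 ] iou 0.938 [237.6, 193.4] 0.78
castor_blue missed None
tray_red [ 0.6022  0.321  -0.0602] iou 0.944 [150.3, 185.6] 0.86
tray_black [ 0.6614 -0.0983 -0.0661] iou 0.967 [133.0, 352.4] 0.78
tray_white missed None
tray_yellow [ 0.5804 -0.3412  0.032 ] iou 0.969 [133.1, 447.0] 0.77
shift then turn: [ 249.2 -115.5   39.3] turn -1.257 pose [ 0.1596 -0.4738  0.2393] 0.325 clk 1.5
```

View pics/fit.png

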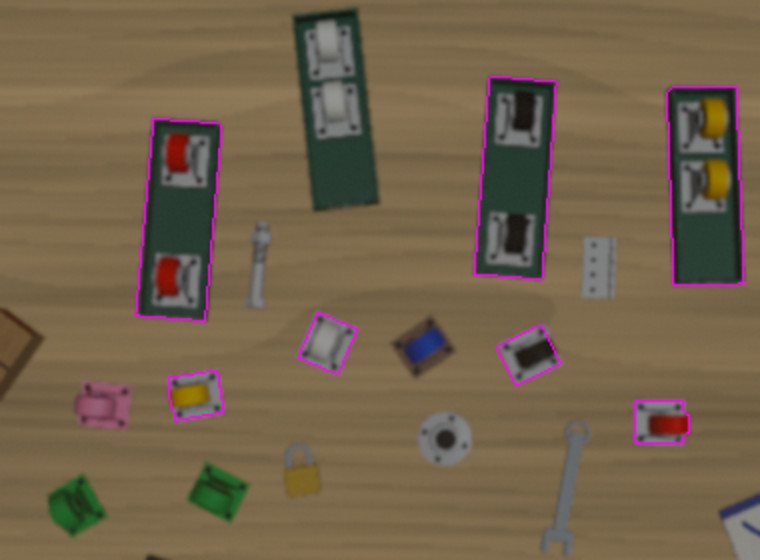

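The fits sit on the four chosen castors, in crop pixels (col,row): red (662,424), black (530,353), white (328,342), yellow (195,395). They also sit on three trays; the white tray at (335,110) was not found by the network, so I will get it from the wrist camera. Next I move above red for a close check.

{"method": "servo_tool", "body": {
  "commands": [
    [85, 50, -23, 8, 0],
    [85, 50, -23, 8, 0],
    [85, 50, -23, 8, 0],
    [85, 50, -23, 8, 0],
    [85, 49, -23.5, 7, 0],
    [85, 0, 0, 0, -0.18],
    [85, 0, 0, 0, -0.18],
    [85, 0, 0, 0, -0.18],
    [85, 0, 0, 0, -0.18],
    [85, 0, 0, 0, -0.18],
    [85, 0, 0, 0, -0.18],
    [85, 0, 0, 0, -0.177],
    [85, 0, 0, 0, 0]
  ]
}}

```text
clock: 3.12
eef_pos: [0.3587, -0.285, 0.2003]
tool_rot: [0.704, 0.71, -0.0, 0.0]
ft_force: [-0.4, 0.3, 0.7]
grip_width: 0.085
grasp_force: 0.0
```

```bash
cat > w.py <<'E'
from h import *
# usage: w.py label x y zbase  -> refine with wrist
def refine(l,q,z0=0.,save=None):
    C,p,d=shoot("wrist"); u=proj(C,np.array([[q[0],q[1],z0+.03]]))[0]
    r=near("wrist",l,u[::-1]); 
    if r is None: print("missed"); return q,C,p
    qq,i=fit(C,r["mask"],CASTOR,[q[0],q[1],[q[2]-.1,q[2]+.1]],z0)
    print(l,np.round(qq,4),"iou",round(i,3),"was",np.round(q,4),"masks px",r["pixel"],round(r["p"],2))
    if save:
        im=p.copy(); cs,_=cv2.findContours(cv2.resize(sil(C,CASTOR,qq,z0),(560,420),interpolation=cv2.INTER_AREA),0,2); cv2.drawContours(im,cs,-1,(255,0,255),1); cv2.imwrite(save,im[:,:,::-1])
    return qq,C,p
if __name__=="__main__":
    l=sys.argv[1]; E=dict(np.load("est.npz")); q,C,p=refine(l,E[l],save=f"pics/w_{l}.png")
    print(np.round(status.get_obs()["joint_pos"],3),pose()[2])
    plan(q[0],q[1],.037,q[2])
E
python3 w.py castor_red
```

```text
castor_red [ 0.359  -0.2849  1.5773] iou 0.976 was [ 0.3589 -0.2849  1.5821] masks px [179.8, 280.0] 0.64
[-0.671  0.18  -0.175  1.215 -0.     0.891] [ 6.65331611e-05 -7.06773032e-05 -9.99999995e-01]
shift then turn: [1.000e-01 3.000e-01 1.633e+02] turn 0.002 pose [ 0.3587 -0.285   0.2003] 1.579 clk 3.225
```

View pics/w_castor_red.png

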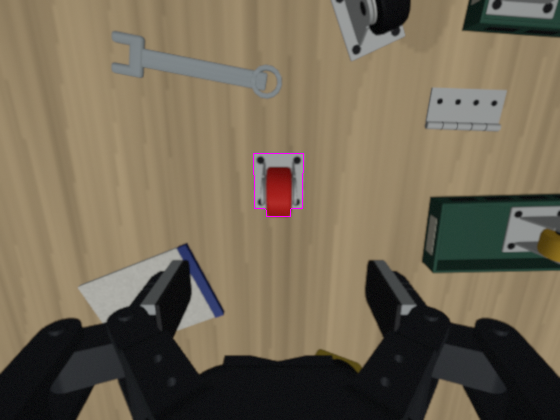

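Close crop: the red-wheeled castor on a pale plate is at (280,185), alone between the jaws, and the fit outline matches it. Grasp it.

{"method": "servo_tool", "body": {
  "commands": [
    [85, 0, 0, 60, 0],
    [85, 0, 0, 60, 0],
    [85, 0, 0, 43, 0],
    [85, 0, 0, 0, 0],
    [0, 0, 0, 0, 0],
    [0, 0, 0, 0, 0],
    [0, 0, 0, 0, 0],
    [0, 0, 0, 0, 0],
    [0, 0, 0, 0, 0],
    [0, 0, 0, 0, 0]
  ]
}}

```text
clock: 4.47
eef_pos: [0.3601, -0.2861, 0.0392]
tool_rot: [0.703, 0.711, 0.0, 0.002]
ft_force: [-0.9, 0.6, 6.1]
grip_width: 0.033
grasp_force: 61.6
```

```bash
cat > plan.py <<'E'
from h import *
plan(*map(float,sys.argv[1:5]))
E
python3 - <<'E'
from h import *
E=dict(np.load("est.npz")); plan(*E["tray_red"][:2],.2,E["tray_red"][2])
E
```

```text
shift then turn: [ 604.5  248.7 -160.8] turn -1.5 pose [ 0.3601 -0.2861  0.0392] 1.582 clk 4.475
```

{"method": "servo_tool", "body": {
  "commands": [
    [0, 0, 0, -55, 0],
    [0, 0, 0, -55, 0],
    [0, 0, 0, -53, 0],
    [0, 47, 19, 0, 0],
    [0, 47, 19, 0, 0],
    [0, 47, 19, 0, 0],
    [0, 47, 19, 0, 0],
    [0, 47, 19, 0, 0],
    [0, 47, 19, 0, 0],
    [0, 47, 19, 0, 0],
    [0, 47, 19, 0, 0],
    [0, 47, 19, 0, 0],
    [0, 47, 19, 0, 0],
    [0, 47, 19, 0, 0],
    [0, 47, 19, 0, 0],
    [0, 40, 20, 0, 0],
    [0, 0, 0, 0, 0]
  ]
}}

```text
clock: 6.6
eef_pos: [0.6, 0.3248, 0.1984]
tool_rot: [0.702, 0.712, -0.001, -0.0]
ft_force: [0.1, -0.5, -3.2]
grip_width: 0.0331
grasp_force: 61.0
```

{"method": "servo_tool", "body": {
  "commands": [
    [0, 0, 0, 0, -0.167],
    [0, 0, 0, 0, -0.167],
    [0, 0, 0, 0, -0.167],
    [0, 0, 0, 0, -0.167],
    [0, 0, 0, 0, -0.167],
    [0, 0, 0, 0, -0.167],
    [0, 0, 0, 0, -0.167],
    [0, 0, 0, 0, -0.167],
    [0, 0, 0, 0, -0.164],
    [0, 0, 0, 0, 0],
    [0, 0, 0, 0, 0]
  ]
}}

```text
clock: 7.98
eef_pos: [0.5998, 0.3211, 0.2006]
tool_rot: [0.031, 1.0, -0.0, -0.0]
ft_force: [0.3, 0.0, -1.8]
grip_width: 0.0329
grasp_force: 60.9
```

```bash
cat > t.py <<'E'
from h import *
# refine tray by wrist: fit stock castors at z 3mm; print plan. t.py label
l=sys.argv[1]; E=dict(np.load("est.npz")); q=E[l]; c="castor_"+l[5:]
C,p,d=shoot("wrist"); cv2.imwrite(f"pics/wt_{l}.png",p[:,:,::-1]); L=viewer.masks_of("wrist",c)
for r in L: print("mask px",np.round(r["pixel"]),round(r["p"],2))
for o in ([-.076,.076] if l in("tray_red","tray_black") else [.076,.152]):
    w=q[:2]+o*np.array([np.cos(q[2]),np.sin(q[2])])
    u=proj(C,np.array([[*w,.035]]))[0]; ok=[r for r in L if np.hypot(*(np.array(r["pixel"])-u[::-1]))<40]
    print("stock",np.round(w,4),"px",np.round(u))
    if ok:
        r=min(ok,key=lambda r:np.hypot(*(np.array(r["pixel"])-u[::-1]))); k,i=fit(C,r["mask"],CASTOR,[*w,[q[2]]],.003); print("  fit",np.round(k,4),round(i,3))
plan(q[0],q[1],.2,q[2])
E
python3 t.py tray_red
```

```text
mask px [246. 278.] 0.92
stock [0.5263 0.3256] px [277. 113.]
stock [0.6781 0.3164] px [278. 257.]
  fit [ 0.6419  0.3296 -0.0295] 0.261
shift then turn: [-2.3 -0.3  0.5] turn -0.001 pose [0.5999 0.3214 0.2005] 3.08 clk 8.075
```

View pics/wt_tray_red.png

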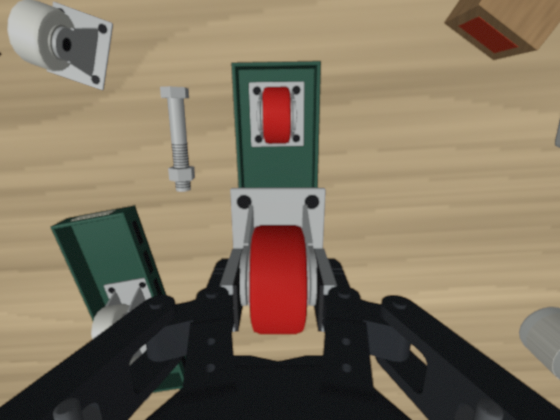

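The held red castor is straight in the jaws, and the near stock castor is at (277,113). I check the stock position by colour and the held castor's offset.

```bash
cat > s.py <<'E'
from h import *
# fit stock castor visible within green tray by colour; and held castor. s.py label offset held(0/1)
l=sys.argv[1]; E=dict(np.load("est.npz")); q=E[l]
def stock(C,p,o,half=42):
    w=q[:2]+o*np.array([np.cos(q[2]),np.sin(q[2])]); u=proj(C,np.array([[*w,.03]]))[0]
    P=p.astype(int); g=(P[...,1]>P[...,0]*1.25)
    m=(~g).astype(np.uint8); b=np.zeros_like(m); x,y=np.round(u).astype(int); b[max(y-half,0):y+half,max(x-half,0):x+half]=1
    m=cv2.morphologyEx(m&b,cv2.MORPH_OPEN,np.ones((3,3))); n,lab=cv2.connectedComponents(m); m=(lab==lab[y,x]).astype(np.uint8)
    m=cv2.morphologyEx(m,cv2.MORPH_CLOSE,np.ones((7,7)))
    k,i=fit(C,m,CASTOR,[*w,[q[2]]],.003); e=k[:2]-w; c,s=np.cos(q[2]),np.sin(q[2])
    print("stock",o,"fit",np.round(k,4),round(i,3),"err along/across mm",np.round([1e3*(c*e[0]+s*e[1]),1e3*(-s*e[0]+c*e[1])],1),"dyaw",round(k[2]-q[2],3))
if __name__=="__main__":
    C,p,d=shoot("wrist"); 
    for o in map(float,sys.argv[3:]): stock(C,p,o)
    if sys.argv[2]!="0":
        tp,psi,_=pose(); L=viewer.masks_of("wrist","castor_"+l[5:]); u=proj(C,np.array([[*tp[:2],tp[2]]]))[0]
        r=min(L,key=lambda r:np.hypot(*(np.array(r["pixel"])-u[::-1])))
        m=r["mask"]; k,i=fit(C,m,CASTOR,[*tp[:2],[psi]],tp[2]-.039)
        e=k[:2]-tp[:2]; c,s=np.cos(psi),np.sin(psi); print("held tool-x, tool-y mm",np.round([1e3*(c*e[0]+s*e[1]),1e3*(s*e[0]-c*e[1])],1),"yaw",round(k[2]-psi,3),round(i,3))
    plan(q[0],q[1],.2,q[2])
E
python3 s.py tray_red 1 -.076
```

```text
stock -0.076 fit [ 0.5274  0.3251 -0.054 ] 0.949 err along/across mm [ 1.1 -0.4] dyaw 0.006
held tool-x, tool-y mm [0.4 0.3] yaw 0.001 0.936
shift then turn: [-2.3 -0.5  0.4] turn -0.001 pose [0.6    0.3216 0.2004] 3.081 clk 8.175
```

{"method": "servo_tool", "body": {
  "commands": [
    [0, -2.5, -0.5, 50, 0],
    [0, 0, 0, 50, 0],
    [0, 0, 0, 40, 0],
    [0, 0, 0, 12, 0],
    [0, 0, 0, 5, 0],
    [0, 0, 0, 0, 0],
    [0, 0, 0, 0, 0]
  ]
}}

```text
clock: 9.05
eef_pos: [0.6038, 0.3218, 0.0455]
tool_rot: [0.03, 1.0, 0.001, 0.002]
ft_force: [-0.3, -0.2, -2.4]
grip_width: 0.0331
grasp_force: 60.9
```

{"method": "servo_tool", "body": {
  "commands": [
    [0, 1, -0.8, 1.5, 0],
    [0, 0, 0, 1.5, 0],
    [0, 0, 0, 0, 0],
    [0, 0, 0, 0, 0]
  ]
}}

```text
clock: 9.55
eef_pos: [0.6019, 0.3206, 0.0423]
tool_rot: [0.03, 1.0, 0.001, 0.001]
ft_force: [-2.6, -0.7, 4.8]
grip_width: 0.0329
grasp_force: 61.7
```

Contact with the floor. Release, lift, and turn the wrist back.

{"method": "servo_tool", "body": {
  "commands": [
    [55, 0, 0, 0, 0],
    [55, 0, 0, 0, 0],
    [55, 0, 0, 0, 0],
    [55, 0, 0, -10, 0],
    [85, 0, 0, -50, 0],
    [85, 0, 0, -50, 0],
    [85, 0, 0, -50, 0],
    [85, 0, 0, 0, 0],
    [85, 0, 0, 0, 0]
  ]
}}

```text
clock: 10.68
eef_pos: [0.6014, 0.3204, 0.2007]
tool_rot: [0.03, 1.0, 0.0, 0.0]
ft_force: [-0.8, 0.0, -0.7]
grip_width: 0.0851
grasp_force: 0.0
```

```bash
python3 s.py tray_red 0 -.076 0 .076
python3 - <<'E'
from h import *
E=dict(np.load("est.npz")); q=E["castor_yellow"]; plan(q[0],q[1],.2,q[2])
E
```

```text
stock -0.076 fit [ 0.528   0.3251 -0.0339] 0.951 err along/across mm [ 1.7 -0.4] dyaw 0.026
stock 0.0 fit [ 0.6     0.321  -0.0602] 0.95 err along/across mm [-2.2 -0.2] dyaw 0.0
stock 0.076 fit [ 0.6801  0.3173 -0.058 ] 0.653 err along/across mm [2. 1.] dyaw 0.002
shift then turn: [-1.2  1.  -0.6] turn 0.0 pose [0.6009 0.3201 0.1994] 3.082 clk 10.725
shift then turn: [215.3 -36.6  -0.6] turn 1.332 pose [0.6009 0.3201 0.1994] 3.082 clk 10.725
```

{"method": "servo_tool", "body": {
  "commands": [
    [85, 43, -7.4, 0, 0],
    [85, 43, -7.4, 0, 0],
    [85, 43, -7.4, 0, 0],
    [85, 43, -7.4, 0, 0],
    [85, 43, -7, 0, 0],
    [85, 0, 0, 0, 0.167],
    [85, 0, 0, 0, 0.167],
    [85, 0, 0, 0, 0.167],
    [85, 0, 0, 0, 0.167],
    [85, 0, 0, 0, 0.167],
    [85, 0, 0, 0, 0.167],
    [85, 0, 0, 0, 0.167],
    [85, 0, 0, 0, 0.163],
    [85, 0, 0, 0, 0],
    [85, 0, 0, 0, 0]
  ]
}}

```text
clock: 12.6
eef_pos: [0.3842, 0.2963, 0.1994]
tool_rot: [0.64, 0.768, -0.001, -0.0]
ft_force: [-0.8, 0.4, 1.3]
grip_width: 0.0855
grasp_force: 0.0
```

```bash
cat > c.py <<'E'
from s import *
C,p,d=shoot("top")
for o in map(float,sys.argv[2:]): stock(C,p,o,18)
E
python3 c.py tray_red -.076 0 .076; python3 w.py castor_yellow
python3 - <<'E'
import cv2;p=cv2.imread("pics/w_castor_yellow.png");print(p.shape)
E
```

```text
stock -0.076 fit [ 0.5269  0.3232 -0.0571] 0.889 err along/across mm [ 0.7 -2.3] dyaw 0.003
stock 0.0 fit [ 0.599   0.3204 -0.0865] 0.893 err along/across mm [-3.2 -0.8] dyaw -0.026
stock 0.076 fit [ 0.6793  0.3175 -0.0767] 0.878 err along/across mm [1.2 1.1] dyaw -0.017
castor_yellow [ 0.3841  0.2965 -1.3901] iou 0.98 was [ 0.3838  0.2964 -1.392 ] masks px [179.5, 274.3] 0.81
[ 0.657  0.234 -0.108  1.23   0.     2.048] [-4.91059040e-04 -3.71921407e-04 -9.99999810e-01]
shift then turn: [ -0.   -0.3 163. ] turn -0.001 pose [0.3845 0.2966 0.2   ] 1.751 clk 12.75
(420, 560, 3)
```

View pics/w_castor_yellow.png

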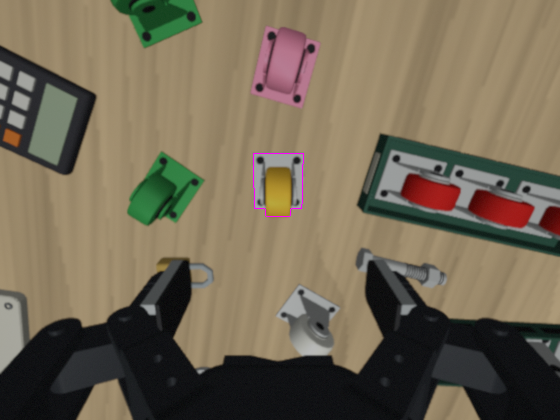

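Wrist view: the yellow castor is at (278,185), with pink at (287,65) and green at (165,190) clear of it. Red sits about 4 mm towards the near end of its row, which I will mend later. Grasp yellow now.

{"method": "servo_tool", "body": {
  "commands": [
    [85, 0, -0.3, 60, 0],
    [85, 0, 0, 60, 0],
    [85, 0, 0, 40, 0],
    [85, 0, 0, 0, 0],
    [0, 0, 0, 0, 0],
    [0, 0, 0, 0, 0],
    [0, 0, 0, 0, 0],
    [0, 0, 0, 0, 0],
    [0, 0, 0, 0, 0]
  ]
}}

```text
clock: 13.88
eef_pos: [0.3855, 0.2976, 0.0422]
tool_rot: [0.641, 0.767, 0.002, 0.0]
ft_force: [-0.6, -0.1, 6.1]
grip_width: 0.0331
grasp_force: 62.2
```

```bash
cat > g.py <<'E'
from h import *
# g.py x y tray : offset castor-TCP at grasp, and plan to the tray hover
E=dict(np.load("est.npz")); tp,psi,_=pose(); e=np.array([float(sys.argv[1]),float(sys.argv[2])])-tp[:2]; c,s=np.cos(psi),np.sin(psi)
print("in hand tool-x,y mm",np.round([1e3*(c*e[0]+s*e[1]),1e3*(s*e[0]-c*e[1])],1)); q=E[sys.argv[3]]; plan(q[0],q[1],.2,q[2])
E
python3 g.py .3841 .2965 tray_yellow; python3 c.py tray_yellow .076 .152;python3 c.py tray_black -.076 .076
```

```text
in hand tool-x,y mm [-0.9 -1.6]
shift then turn: [-663.4   78.  -157.8] turn -1.424 pose [0.3855 0.2976 0.0422] 1.75 clk 13.875
stock 0.076 fit [ 0.6594 -0.3441  0.0326] 0.67 err along/across mm [ 2.8 -5.4] dyaw 0.001
stock 0.152 fit [ 0.7362 -0.3457  0.1775] 0.67 err along/across mm [ 3.6 -9.5] dyaw 0.146
stock -0.076 fit [ 0.5849 -0.0945 -0.0982] 0.884 err along/across mm [-0.6 -1.3] dyaw -0.032
stock 0.076 fit [ 0.7358 -0.1032 -0.0529] 0.903 err along/across mm [-1.5  0.1] dyaw 0.013
```

{"method": "servo_tool", "body": {
  "commands": [
    [0, 0, 0, -55, 0],
    [0, 0, 0, -55, 0],
    [0, 0, 0, -48, 0],
    [0, -47.4, 5.6, 0, 0],
    [0, -47.4, 5.6, 0, 0],
    [0, -47.4, 5.6, 0, 0],
    [0, -47.4, 5.6, 0, 0],
    [0, -47.4, 5.6, 0, 0],
    [0, -47.4, 5.6, 0, 0],
    [0, -47.4, 5.6, 0, 0],
    [0, -47.4, 5.6, 0, 0],
    [0, -47.4, 5.6, 0, 0],
    [0, -47.4, 5.6, 0, 0],
    [0, -47.4, 5.6, 0, 0],
    [0, -47.4, 5.6, 0, 0],
    [0, -47.4, 5.6, 0, 0],
    [0, -47.4, 5.6, 0, 0],
    [0, 0, 0, 0, 0]
  ]
}}

```text
clock: 16.23
eef_pos: [0.5792, -0.3458, 0.1965]
tool_rot: [0.643, 0.766, -0.0, -0.0]
ft_force: [-0.5, 1.4, -3.4]
grip_width: 0.0327
grasp_force: 61.3
```

{"method": "servo_tool", "body": {
  "commands": [
    [0, 0, 0, 0, 0.172],
    [0, 0, 0, 0, 0.172],
    [0, 0, 0, 0, 0.172],
    [0, 0, 0, 0, 0.172],
    [0, 0, 0, 0, 0.172],
    [0, 0, 0, 0, 0.172],
    [0, 0, 0, 0, 0.172],
    [0, 0, 0, 0, 0.172],
    [0, 0, 0, 0, 0.172],
    [0, 0, 0, 0, 0.17],
    [0, 0, 0, 0, 0],
    [0, 0, 0, 0, 0]
  ]
}}

```text
clock: 17.73
eef_pos: [0.5795, -0.3418, 0.1984]
tool_rot: [1.0, 0.017, -0.0, -0.0]
ft_force: [-0.3, 0.5, -1.8]
grip_width: 0.0329
grasp_force: 61.3
```

```bash
python3 t.py tray_yellow; python3 s.py tray_yellow 1 .076 .152
```

```text
mask px [251. 276.] 0.9
stock [ 0.6564 -0.3388] px [278. 110.]
stock [ 0.7323 -0.3364] px [278.  18.]
shift then turn: [ 0.9 -0.8 -1.7] turn 0.002 pose [ 0.5796 -0.3421  0.1983] 0.034 clk 17.825
stock 0.076 fit [ 0.6594 -0.338   0.0352] 0.957 err along/across mm [3.1 0.7] dyaw 0.003
stock 0.152 fit [ 0.7351 -0.3354  0.0353] 0.975 err along/across mm [2.8 0.9] dyaw 0.003
held tool-x, tool-y mm [ 0.  -1.1] yaw 0.002 0.912
shift then turn: [ 0.8 -1.  -1.7] turn 0.001 pose [ 0.5796 -0.3423  0.1983] 0.033 clk 17.925
```

View pics/wt_tray_yellow.png

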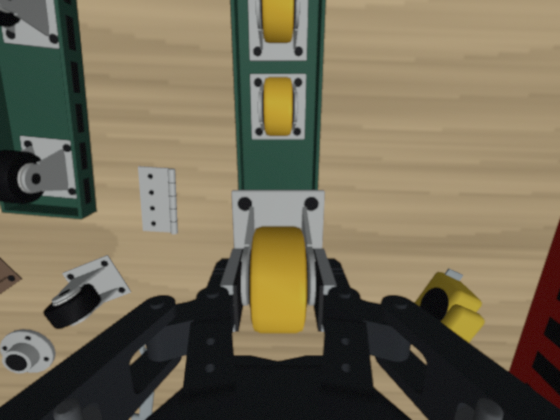

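The held yellow castor is straight at (278,260), and the stock castors are at (278,105) and (278,15), in line with the tray. The origin refines to (0.583,-0.341). Lower it.

{"method": "servo_tool", "body": {
  "commands": [
    [0, 3.8, -0.7, 50, 0],
    [0, 0, 0, 50, 0],
    [0, 0, 0, 40, 0],
    [0, 0, 0, 9, 0],
    [0, 0, 0, 1, 0],
    [0, 0, 0, 0, 0],
    [0, 0, 0, 0, 0]
  ]
}}

```text
clock: 18.8
eef_pos: [0.5848, -0.3424, 0.0505]
tool_rot: [1.0, 0.016, 0.002, 0.001]
ft_force: [0.2, 0.4, -3.3]
grip_width: 0.0328
grasp_force: 61.3
```

{"method": "servo_tool", "body": {
  "commands": [
    [0, -1, -0.8, 2, 0],
    [0, 0, 0, 1.5, 0],
    [0, 0, 0, 1.5, 0],
    [0, 0, 0, 0, 0],
    [0, 0, 0, 0, 0]
  ]
}}

```text
clock: 19.42
eef_pos: [0.5824, -0.3408, 0.0453]
tool_rot: [1.0, 0.016, 0.0, 0.0]
ft_force: [-3.7, 2.1, 6.4]
grip_width: 0.033
grasp_force: 62.3
```

{"method": "servo_tool", "body": {
  "commands": [
    [55, 0, 0, 0, 0],
    [55, 0, 0, 0, 0],
    [55, 0, 0, 0, 0],
    [55, 0, 0, -10, 0],
    [85, 0, 0, -50, 0],
    [85, 0, 0, -50, 0],
    [85, 0, 0, -45, 0],
    [85, 0, 0, 0, 0],
    [85, 0, 0, 0, 0]
  ]
}}

```text
clock: 20.55
eef_pos: [0.5823, -0.3408, 0.1985]
tool_rot: [1.0, 0.016, 0.0, 0.0]
ft_force: [0.6, 1.1, -0.5]
grip_width: 0.085
grasp_force: 0.0
```

```bash
python3 s.py tray_yellow 0 0 .076 .152
python3 - <<'E'
from h import *
E=dict(np.load("est.npz")); q=E["castor_black"]; plan(q[0],q[1],.2,q[2])
E
```

```text
stock 0.0 fit [ 0.5813 -0.3401  0.031 ] 0.958 err along/across mm [0.9 1.1] dyaw -0.001
stock 0.076 fit [ 0.6583 -0.3379  0.0323] 0.963 err along/across mm [2.  0.9] dyaw 0.0
stock 0.152 fit [ 0.7344 -0.3356  0.0297] 0.977 err along/across mm [2.1 0.7] dyaw -0.002
shift then turn: [-1.4  0.7 -2.7] turn -0.0 pose [ 0.5818 -0.3405  0.1973] 0.032 clk 20.6
shift then turn: [-133.9 -226.3   -2.7] turn 1.125 pose [ 0.5818 -0.3405  0.1973] 0.032 clk 20.6
```

{"method": "servo_tool", "body": {
  "commands": [
    [85, -26.8, -45.3, 0, 0],
    [85, -26.8, -45.3, 0, 0],
    [85, -26.8, -45.3, 0, 0],
    [85, -26.8, -45.3, 0, 0],
    [85, -26.7, -45.1, 0, 0],
    [85, 0, 0, 0, -0.183],
    [85, 0, 0, 0, -0.183],
    [85, 0, 0, 0, -0.183],
    [85, 0, 0, 0, -0.183],
    [85, 0, 0, 0, -0.183],
    [85, 0, 0, 0, -0.183],
    [85, 0, 0, 0, -0.183],
    [85, 0, 0, 0, -0.183],
    [85, 0, 0, 0, -0.183],
    [85, 0, 0, 0, -0.183],
    [85, 0, 0, 0, -0.187],
    [85, 0, 0, 0, 0],
    [85, 0, 0, 0, 0]
  ]
}}

```text
clock: 22.85
eef_pos: [0.4408, -0.1187, 0.1975]
tool_rot: [0.521, 0.854, -0.0, -0.001]
ft_force: [-0.2, 0.6, -1.0]
grip_width: 0.0852
grasp_force: 0.0
```

```bash
python3 w.py castor_black
```

```text
castor_black [ 0.4432 -0.121   1.9946] iou 0.96 was [ 0.4407 -0.1186  2.0486] masks px [185.0, 278.7] 0.64
[-0.263  0.18  -0.182  1.209  0.     0.831] [-9.35224067e-04  2.65743394e-04 -9.99999527e-01]
shift then turn: [ -2.9   0.9 160.9] turn 0.053 pose [ 0.4411 -0.1188  0.1979] 2.047 clk 22.95
```

View pics/w_castor_black.png

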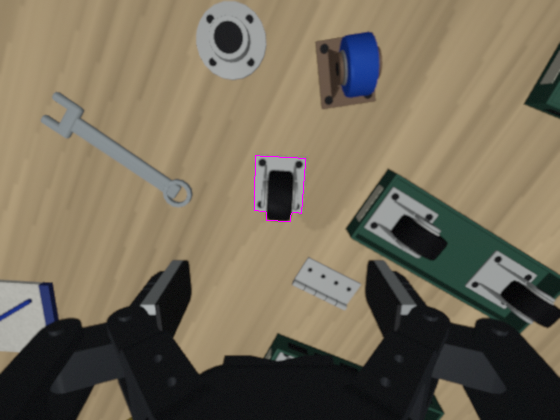

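The black castor is at (280,188) and blue at (350,70) is well clear of the jaws.

{"method": "servo_tool", "body": {
  "commands": [
    [85, -2.9, 0.9, 0, 0.053],
    [85, 0, 0, 60, 0],
    [85, 0, 0, 60, 0],
    [85, 0, 0, 37, 0],
    [85, 0, 0, 0, 0],
    [0, 0, 0, 0, 0],
    [0, 0, 0, 0, 0],
    [0, 0, 0, 0, 0],
    [0, 0, 0, 0, 0],
    [0, 0, 0, 0, 0]
  ]
}}

```text
clock: 24.2
eef_pos: [0.445, -0.1216, 0.0431]
tool_rot: [0.542, 0.84, 0.0, 0.002]
ft_force: [-0.1, 0.8, 6.1]
grip_width: 0.0331
grasp_force: 61.9
```

```bash
python3 g.py .4432 -.121 tray_black
```

```text
in hand tool-x,y mm [ 1.3 -1.4]
shift then turn: [ -68.   206.7 -156.9] turn -1.08 pose [ 0.445  -0.1216  0.0431] 1.996 clk 24.2
```

{"method": "servo_tool", "body": {
  "commands": [
    [0, 0, 0, -55, 0],
    [0, 0, 0, -55, 0],
    [0, 0, 0, -47, 0],
    [0, -13.6, 41.4, 0, 0],
    [0, -13.6, 41.4, 0, 0],
    [0, -13.6, 41.4, 0, 0],
    [0, -13.6, 41.4, 0, 0],
    [0, -13.6, 41.4, 0, 0],
    [0, 0, 0, 0, -0.18],
    [0, 0, 0, 0, -0.18],
    [0, 0, 0, 0, -0.18],
    [0, 0, 0, 0, -0.18],
    [0, 0, 0, 0, -0.18],
    [0, 0, 0, 0, -0.18],
    [0, 0, 0, 0, 0],
    [0, 0, 0, 0, 0]
  ]
}}

```text
clock: 26.2
eef_pos: [0.66, -0.0976, 0.1983]
tool_rot: [0.034, 0.999, 0.0, -0.0]
ft_force: [-0.0, -0.1, -1.3]
grip_width: 0.0325
grasp_force: 61.0
```

```bash
python3 s.py tray_black 1 -.076
```

```text
stock -0.076 fit [ 0.5865 -0.0933 -0.062 ] 0.949 err along/across mm [1. 0.] dyaw 0.004
held tool-x, tool-y mm [2.7 0.6] yaw 0.013 0.905
shift then turn: [-1.4 -0.6 -1.7] turn -0.001 pose [ 0.66   -0.0976  0.1983] 3.074 clk 26.3
```

{"method": "servo_tool", "body": {
  "commands": [
    [0, -3.5, -0.6, 50, 0],
    [0, 0, 0, 50, 0],
    [0, 0, 0, 40, 0],
    [0, 0, 0, 8, 0],
    [0, 0, 0, 0, 0],
    [0, 0, 0, 2, 0],
    [0, 0, 0, 2, 0],
    [0, 0, 0, 1, 0],
    [0, 0, 0, 0, 0],
    [0, 0, 0, 0, 0]
  ]
}}

```text
clock: 27.55
eef_pos: [0.6641, -0.0986, 0.0462]
tool_rot: [0.033, 0.999, -0.0, 0.001]
ft_force: [0.2, -0.6, 1.9]
grip_width: 0.0327
grasp_force: 61.5
```

Contact, and the position is right. Release, then check.

{"method": "servo_tool", "body": {
  "commands": [
    [55, 0, 0, 0, 0],
    [55, 0, 0, 0, 0],
    [55, 0, 0, 0, 0],
    [55, 0, 0, -10, 0],
    [85, 0, 0, -50, 0],
    [85, 0, 0, -50, 0],
    [85, 0, 0, -45, 0],
    [85, 0, 0, 0, 0],
    [85, 0, 0, 0, 0]
  ]
}}

```text
clock: 28.68
eef_pos: [0.6635, -0.0985, 0.2006]
tool_rot: [0.033, 0.999, -0.0, 0.0]
ft_force: [0.6, -0.4, -0.6]
grip_width: 0.0848
grasp_force: 0.0
```

```bash
python3 s.py tray_black 0 -.076 0
python3 - <<'E'
from h import *
E=dict(np.load("est.npz")); q=E["castor_white"]; plan(q[0],q[1],.2,q[2])
E
```

```text
stock -0.076 fit [ 0.5863 -0.0933 -0.0663] 0.954 err along/across mm [0.8 0. ] dyaw -0.0
stock 0.0 fit [ 0.6616 -0.098  -0.0673] 0.951 err along/across mm [0.1 0.4] dyaw -0.001
shift then turn: [ 1.5 -0.  -0.6] turn 0.0 pose [ 0.6629 -0.0984  0.1994] 3.076 clk 28.725
shift then turn: [226.4 216.6  -0.6] turn 0.324 pose [ 0.6629 -0.0984  0.1994] 3.076 clk 28.725
```

{"method": "servo_tool", "body": {
  "commands": [
    [85, 32.3, 31, 0, 0],
    [85, 32.3, 31, 0, 0],
    [85, 32.3, 31, 0, 0],
    [85, 32.3, 31, 0, 0],
    [85, 32.3, 31, 0, 0],
    [85, 32.3, 31, 0, 0],
    [85, 32.6, 30.6, 0, 0],
    [85, 0, 0, 0, 0.162],
    [85, 0, 0, 0, 0.162],
    [85, 0, 0, 0, 0],
    [85, 0, 0, 0, 0]
  ]
}}

```text
clock: 30.1
eef_pos: [0.4514, 0.1323, 0.1995]
tool_rot: [0.193, 0.981, -0.0, -0.001]
ft_force: [-0.5, 0.2, 0.3]
grip_width: 0.0852
grasp_force: 0.0
```

```bash
python3 w.py castor_white
cat > tw.py <<'E'
from h import *
C,p,d=shoot("top"); P=p.astype(int); g=((P[...,1]>P[...,0]*1.25)&(P.sum(2)<300)).astype(np.uint8)
g[:60]*=1; b=np.zeros_like(g); b[40:150,235:295]=1; g=cv2.morphologyEx(g&b,cv2.MORPH_OPEN,np.ones((3,3)))
h=cv2.fillConvexPoly(np.zeros_like(g),cv2.convexHull(np.argwhere(g)[:,::-1].astype(np.int32)),1)
G=ground(C,np.argwhere(h).mean(0),.015); q,i=fit(C,h,TRAYN,[G[0]-.076,G[1],[.1]]); print("tray_white",np.round(q,4),round(i,3))
E=dict(np.load("est.npz")); E["tray_white"]=q; np.savez("est.npz",**E)
im=p.copy(); cs,_=cv2.findContours(cv2.resize(sil(C,TRAYN,q),(560,420),interpolation=cv2.INTER_AREA),0,2); cv2.drawContours(im,cs,-1,(255,0,255),1); cv2.imwrite("pics/tw.png",cv2.resize(im[30:330,120:490],None,fx=2,fy=2)[:,:,::-1])
E
python3 tw.py; python3 c.py tray_white .076 .152; python3 c.py tray_black -.076 0 .076
```

```text
castor_white [ 0.454   0.1331 -0.3896] iou 0.971 was [ 0.4513  0.1326 -0.3901] masks px [185.5, 279.1] 0.88
[ 0.285  0.206 -0.145  1.221  0.     0.674] [-1.06138575e-03 -2.92813083e-04 -9.99999394e-01]
shift then turn: [ -1.8   1.6 162.8] turn 0.001 pose [0.4517 0.1323 0.1998] 2.753 clk 30.2
tray_white [0.6702 0.1172 0.1397] 0.916
stock 0.076 fit [0.7505 0.1282 0.1296] 0.708 err along/across mm [ 5.1 -0.3] dyaw -0.01
stock 0.152 fit [0.8191 0.1368 0.1114] 0.87 err along/across mm [-1.8 -1.3] dyaw -0.028
stock -0.076 fit [ 0.5845 -0.0946 -0.0827] 0.884 err along/across mm [-1.  -1.4] dyaw -0.017
stock 0.0 fit [ 0.66   -0.0988 -0.0963] 0.904 err along/across mm [-1.4 -0.6] dyaw -0.03
stock 0.076 fit [ 0.7359 -0.1024 -0.0555] 0.904 err along/across mm [-1.4  0.8] dyaw 0.011
```

View pics/tw.png

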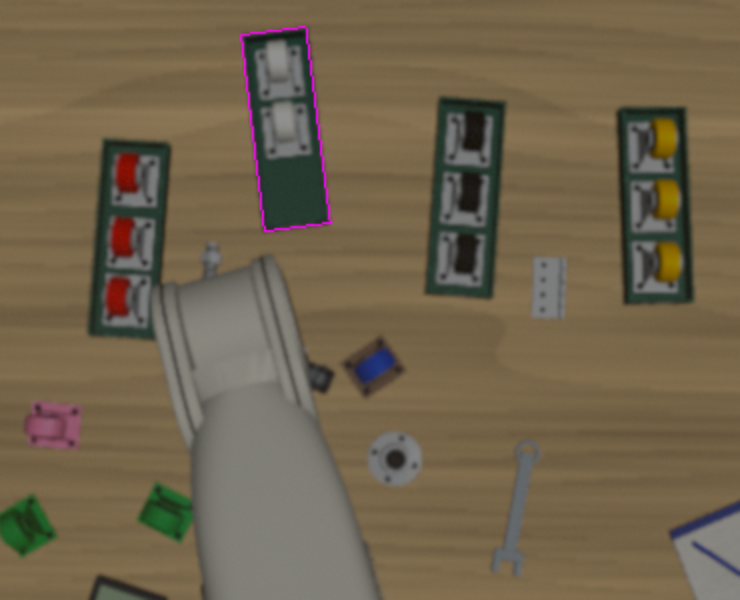

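View pics/w_castor_white.png

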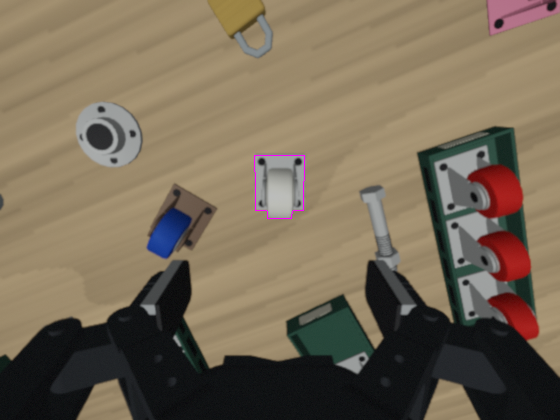

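The white castor is at (280,186). Blue at (182,220) is close to the left finger, so I open only to 65 mm. The tray_white outline matches the tray at crop (287,130).

{"method": "servo_tool", "body": {
  "commands": [
    [65, -1.8, 1.6, 0, 0],
    [65, 0, 0, 60, 0],
    [65, 0, 0, 60, 0],
    [65, 0, 0, 39, 0],
    [65, 0, 0, 0, 0],
    [0, 0, 0, 0, 0],
    [0, 0, 0, 0, 0],
    [0, 0, 0, 0, 0],
    [0, 0, 0, 0, 0],
    [0, 0, 0, 0, 0]
  ]
}}

```text
clock: 31.6
eef_pos: [0.4564, 0.1339, 0.0437]
tool_rot: [0.194, 0.981, 0.001, 0.002]
ft_force: [0.3, -0.8, 7.1]
grip_width: 0.0329
grasp_force: 61.1
```

```bash
python3 g.py .454 .1331 tray_white
```

```text
in hand tool-x,y mm [ 1.9 -1.6]
shift then turn: [-204.1   65.8 -156.3] turn -0.529 pose [0.4564 0.1339 0.0437] 2.752 clk 31.6
```

{"method": "servo_tool", "body": {
  "commands": [
    [0, 0, 0, -55, 0],
    [0, 0, 0, -55, 0],
    [0, 0, 0, -46, 0],
    [0, -40.8, 13.2, 0, 0],
    [0, -40.8, 13.2, 0, 0],
    [0, -40.8, 13.2, 0, 0],
    [0, -40.8, 13.2, 0, 0],
    [0, -40.8, 13.2, 0, 0],
    [0, 0, 0, 0, 0.185],
    [0, 0, 0, 0, 0.185],
    [0, 0, 0, 0, 0.185],
    [0, 0, 0, 0, 0.185],
    [0, 0, 0, 0, 0.185],
    [0, 0, 0, 0, 0.185]
  ]
}}

```text
clock: 33.35
eef_pos: [0.6676, 0.1168, 0.1973]
tool_rot: [0.684, 0.73, -0.0, -0.0]
ft_force: [-0.5, -0.4, -2.6]
grip_width: 0.0329
grasp_force: 61.3
```

{"method": "servo_tool", "body": {
  "commands": [
    [0, 0, 0, 0, 0.185],
    [0, 0, 0, 0, 0.185],
    [0, 0, 0, 0, 0.185],
    [0, 0, 0, 0, 0.185],
    [0, 0, 0, 0, 0.185],
    [0, 0, 0, 0, 0.185],
    [0, 0, 0, 0, 0.18],
    [0, 0, 0, 0, 0],
    [0, 0, 0, 0, 0]
  ]
}}

```text
clock: 34.48
eef_pos: [0.6678, 0.1169, 0.1973]
tool_rot: [0.984, 0.176, -0.0, -0.0]
ft_force: [-0.1, -0.4, -2.2]
grip_width: 0.0331
grasp_force: 61.3
```

```bash
python3 s.py tray_white 1 .076 .152
```

```text
stock 0.076 fit [0.7462 0.1282 0.1285] 0.953 err along/across mm [0.8 0.3] dyaw -0.011
stock 0.152 fit [0.8224 0.1378 0.1395] 0.942 err along/across mm [ 1.6 -0.8] dyaw -0.0
held tool-x, tool-y mm [ 4.9 -0.8] yaw 0.0 0.908
shift then turn: [ 2.3  0.5 -2.7] turn 0.214 pose [0.6679 0.1169 0.1973] 0.353 clk 34.575
```

{"method": "servo_tool", "body": {
  "commands": [
    [0, 6.3, 0.7, 0, 0],
    [0, 0, 0, 0, -0.183],
    [0, 0, 0, 0, -0.183],
    [0, 0, 0, 0, -0.183],
    [0, 0, 0, 0, -0.183],
    [0, 0, 0, 0, -0.183],
    [0, 0, 0, 0, -0.183],
    [0, 0, 0, 0, -0.183],
    [0, 0, 0, 0, -0.183],
    [0, 0, 0, 0, -0.183],
    [0, 0, 0, 0, -0.183],
    [0, 0, 0, 0, -0.183],
    [0, 0, 0, 0, -0.183],
    [0, 0, 0, 0, -0.183],
    [0, 0, 0, 0, -0.183],
    [0, 0, 0, 0, -0.183],
    [0, 0, 0, 0, -0.176],
    [0, 0, 0, 0, 0],
    [0, 0, 0, 0, 0]
  ]
}}

```text
clock: 36.95
eef_pos: [0.6743, 0.1184, 0.1972]
tool_rot: [-0.064, 0.998, 0.0, 0.0]
ft_force: [1.2, 0.2, -2.3]
grip_width: 0.033
grasp_force: 61.3
```

```bash
python3 plan.py .6741 .1184 .0475 .132; python3 s.py tray_white 1
```

```text
shift then turn: [  0.2   0.  149.7] turn -0.003 pose [0.6743 0.1184 0.1972] -3.013 clk 36.95
held tool-x, tool-y mm [3.2 0.3] yaw 0.011 0.889
shift then turn: [ 4.2 -0.7 -2.8] turn -0.01 pose [0.6742 0.1184 0.1972] -3.012 clk 37.05
```

{"method": "servo_tool", "body": {
  "commands": [
    [0, 0, 0, 50, 0],
    [0, 0, 0, 50, 0],
    [0, 0, 0, 40, 0],
    [0, 0, 0, 7, 0],
    [0, 0, 0, 0, 0],
    [0, 0, 0, 2, 0],
    [0, 0, 0, 2, 0],
    [0, 0, 0, 1, 0],
    [0, 0, 0, 0, 0],
    [0, 0, 0, 0, 0]
  ]
}}

```text
clock: 38.3
eef_pos: [0.6748, 0.1184, 0.0468]
tool_rot: [-0.066, 0.998, 0.0, 0.001]
ft_force: [-1.8, -0.7, 5.5]
grip_width: 0.0329
grasp_force: 62.3
```

{"method": "servo_tool", "body": {
  "commands": [
    [55, 0, 0, 0, 0],
    [55, 0, 0, 0, 0],
    [55, 0, 0, 0, 0],
    [55, 0, 0, -10, 0],
    [85, 0, 0, -50, 0],
    [85, 0, 0, -50, 0],
    [85, 0, 0, -45, 0],
    [85, 0, 0, 0, 0],
    [85, 0, 0, 0, 0]
  ]
}}

```text
clock: 39.42
eef_pos: [0.674, 0.1184, 0.2005]
tool_rot: [-0.066, 0.998, 0.0, 0.0]
ft_force: [-0.8, -0.4, -0.6]
grip_width: 0.0851
grasp_force: 0.0
```

```bash
python3 s.py tray_white 0 0 .076
python3 - <<'E'
from h import *
E=dict(np.load("est.npz")); q=E["tray_red"]; plan(q[0],q[1],.2,q[2])
E
```

```text
stock 0.0 fit [0.672  0.1185 0.1276] 0.833 err along/across mm [2.  1.1] dyaw -0.012
stock 0.076 fit [0.746  0.1282 0.1388] 0.771 err along/across mm [0.7 0.3] dyaw -0.001
shift then turn: [ 3.4 -0.6 -0.7] turn -0.008 pose [0.6734 0.1182 0.1993] -3.01 clk 39.475
shift then turn: [ 44.1 210.3  -0.7] turn 0.191 pose [0.6734 0.1182 0.1993] -3.01 clk 39.475
```

{"method": "servo_tool", "body": {
  "commands": [
    [85, 8.8, 42, 0, 0],
    [85, 8.8, 42, 0, 0],
    [85, 8.8, 42, 0, 0],
    [85, 8.8, 42, 0, 0],
    [85, 8.8, 42, 0, 0],
    [85, 0, 0, 0, 0.1],
    [85, 0, 0, 0, 0.091],
    [85, 0, 0, 0, 0],
    [85, 0, 0, 0, 0]
  ]
}}

```text
clock: 40.6
eef_pos: [0.6026, 0.3204, 0.1991]
tool_rot: [0.029, 1.0, -0.001, -0.001]
ft_force: [-0.1, -0.4, -0.2]
grip_width: 0.0849
grasp_force: 0.0
```

```bash
python3 s.py tray_red 0 -.076 0; python3 s.py tray_red 0 -.076 0; python3 c.py tray_white 0 .076 .152; python3 c.py tray_yellow 0 .076
```

```text
stock -0.076 fit [ 0.5277  0.3244 -0.0314] 0.948 err along/across mm [ 1.4 -1.1] dyaw 0.029
stock 0.0 fit [ 0.6008  0.3212 -0.0585] 0.952 err along/across mm [-1.4  0.1] dyaw 0.002
shift then turn: [ 0.7  0.6 -0.5] turn 0.001 pose [0.6028 0.3204 0.1995] 3.082 clk 40.65
stock -0.076 fit [ 0.5273  0.3251 -0.0605] 0.948 err along/across mm [ 1.  -0.5] dyaw -0.0
stock 0.0 fit [ 0.6009  0.3211 -0.0576] 0.954 err along/across mm [-1.3  0. ] dyaw 0.003
shift then turn: [ 0.8  0.5 -0.2] turn 0.001 pose [0.6029 0.3204 0.1998] 3.082 clk 40.7
stock 0.0 fit [0.6706 0.1175 0.1397] 0.874 err along/across mm [0.5 0.3] dyaw 0.0
stock 0.076 fit [0.7505 0.1282 0.1296] 0.708 err along/across mm [ 5.1 -0.3] dyaw -0.01
stock 0.152 fit [0.8194 0.1362 0.1374] 0.87 err along/across mm [-1.6 -1.9] dyaw -0.002
stock 0.0 fit [ 0.5808 -0.3411  0.0899] 0.746 err along/across mm [0.4 0.1] dyaw 0.058
stock 0.076 fit [ 0.6592 -0.3428  0.0107] 0.691 err along/across mm [ 2.7 -4.1] dyaw -0.021
```

Red is about 2.7 mm short along its row, so I re-grip, lift, shift and set it down.

{"method": "servo_tool", "body": {
  "commands": [
    [60, 0, 0.5, 50, 0],
    [60, 0, 0, 50, 0],
    [60, 0, 0, 50, 0],
    [60, 0, 0, 5, 0],
    [60, 0, 0, 0, 0],
    [0, 0, 0, 0, 0],
    [0, 0, 0, 0, 0],
    [0, 0, 0, 0, 0],
    [0, 0, 0, 0, 0],
    [0, 0, 0, -3, 0],
    [0, 0, 0, -3, 0],
    [0, 0, 0, 0, 0],
    [0, 0, 0, 0, 0]
  ]
}}

```text
clock: 42.42
eef_pos: [0.6028, 0.3212, 0.0508]
tool_rot: [0.03, 1.0, -0.0, -0.0]
ft_force: [0.5, 0.7, -2.1]
grip_width: 0.0329
grasp_force: 60.3
```

{"method": "servo_tool", "body": {
  "commands": [
    [0, -2.7, -0.2, 0, 0],
    [0, 0, 0, 3, 0],
    [0, 0, 0, 2, 0],
    [0, 0, 0, 1, 0],
    [0, 0, 0, 0, 0],
    [0, 0, 0, 0, 0]
  ]
}}

```text
clock: 43.18
eef_pos: [0.6062, 0.321, 0.0488]
tool_rot: [0.03, 1.0, 0.0, 0.001]
ft_force: [-5.4, -3.5, 12.7]
grip_width: 0.0328
grasp_force: 62.0
```

{"method": "servo_tool", "body": {
  "commands": [
    [55, 0, 0, 0, 0],
    [55, 0, 0, 0, 0],
    [55, 0, 0, 0, 0],
    [55, 0, 0, -10, 0],
    [85, 0, 0, -50, 0],
    [85, 0, 0, -50, 0],
    [85, 0, 0, -42, 0],
    [85, 0, 0, 0, 0],
    [85, 0, 0, 0, 0]
  ]
}}

```text
clock: 44.3
eef_pos: [0.6056, 0.3208, 0.1972]
tool_rot: [0.03, 1.0, -0.0, -0.0]
ft_force: [-0.7, 0.5, -1.1]
grip_width: 0.0852
grasp_force: 0.0
```

```bash
python3 s.py tray_red 0 -.076 0
```

```text
stock -0.076 fit [ 0.5278  0.3248 -0.0338] 0.952 err along/across mm [ 1.5 -0.7] dyaw 0.026
stock 0.0 fit [ 0.6014  0.3215 -0.0613] 0.835 err along/across mm [-0.8  0.5] dyaw -0.001
shift then turn: [ 2.9  0.2 -4. ] turn 0.0 pose [0.6051 0.3206 0.196 ] 3.082 clk 44.35
```

{"method": "servo_tool", "body": {
  "commands": [
    [85, 50, 0, 0, 0],
    [85, 50, 0, 0, 0],
    [85, 50, 0, 0, 0],
    [85, 50, 0, -20, 0],
    [85, 50, 0, -20, 0],
    [85, 0, 0, 0, 0]
  ]
}}

```text
clock: 45.1
eef_pos: [0.3534, 0.3359, 0.2377]
tool_rot: [0.028, 1.0, -0.0, -0.0]
ft_force: [1.0, 1.1, -0.3]
grip_width: 0.0848
grasp_force: 0.0
```

```bash
python3 c.py tray_red -.076 0 .076
python3 - <<'E'
from h import *
p,d=viewer.camera("scene"); cv2.imwrite("pics/end.png",cv2.resize(p[160:360,60:440],None,fx=2,fy=2)[:,:,::-1])
E
```

```text
stock -0.076 fit [ 0.527   0.3241 -0.0779] 0.881 err along/across mm [ 0.8 -1.5] dyaw -0.018
stock 0.0 fit [ 0.6005  0.322  -0.0049] 0.887 err along/across mm [-1.7  0.8] dyaw 0.055
stock 0.076 fit [ 0.6795  0.317  -0.0705] 0.882 err along/across mm [1.4 0.6] dyaw -0.01
```

View pics/end.png

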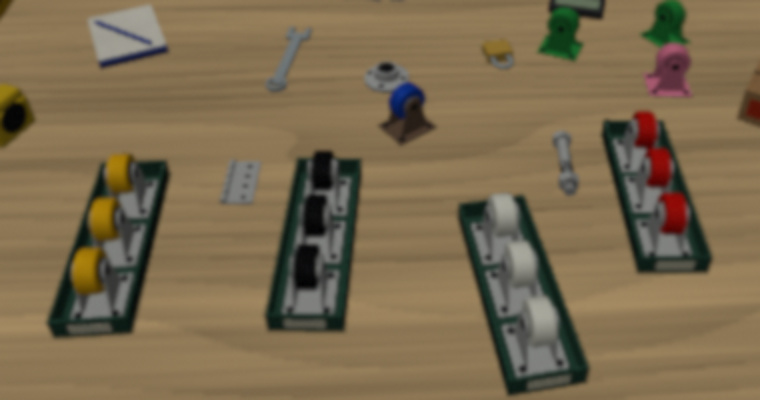

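All four are upright in their trays. Red may still be about 2–3 mm short, so I check it from higher up with the wrist camera.

{"method": "servo_tool", "body": {
  "commands": [
    [85, -50, 0, -12, 0],
    [85, -50, 0, -12, 0],
    [85, -50, 0, -12, 0],
    [85, -50, 0, -12, 0],
    [85, -50, 0, -12, 0],
    [85, 0, 0, 0, 0],
    [85, 0, 0, 0, 0]
  ]
}}

```text
clock: 46.08
eef_pos: [0.6062, 0.32, 0.2943]
tool_rot: [0.031, 1.0, -0.001, -0.002]
ft_force: [0.0, -0.6, -0.4]
grip_width: 0.0852
grasp_force: 0.0
```

```bash
cat > r.py <<'E'
from h import *
l=sys.argv[1]; E=dict(np.load("est.npz")); q=E[l]; C,p,d=shoot("wrist"); L=viewer.masks_of("wrist","castor_"+l[5:]); im=p.copy()
for o in (-.076,0,.076):
    w=q[:2]+o*np.array([np.cos(q[2]),np.sin(q[2])]); u=proj(C,np.array([[*w,.035]]))[0]
    m=[r for r in L if np.hypot(*(np.array(r["pixel"])-u[::-1]))<20]
    if m:
        k,i=fit(C,m[0]["mask"],CASTOR,[*w,[q[2]]],.003); print(o,np.round(k,4),round(i,3),round(m[0]["p"],2))
        cs,_=cv2.findContours(cv2.resize(sil(C,CASTOR,k,.003),(560,420),interpolation=cv2.INTER_AREA),0,2); cv2.drawContours(im,cs,-1,(255,0,255),1)
    else: print(o,"none",u)
cv2.imwrite("pics/r1.png",cv2.resize(np.hstack([p[20:290,200:360],im[20:290,200:360]]),None,fx=2.2,fy=2.2,interpolation=cv2.INTER_CUBIC)[:,:,::-1])
plan(q[0],q[1],.2,q[2])
E
python3 r.py tray_red
```

```text
-0.076 none [278.41363314 107.71647621]
0 [ 0.6026  0.3212 -0.0509] 0.977 0.83
0.076 none [278.51584133 222.1796178 ]
shift then turn: [ 2.7  0.2 96.6] turn 0.0 pose [0.6049 0.3206 0.2966] 3.082 clk 46.175
```

View pics/r1.png

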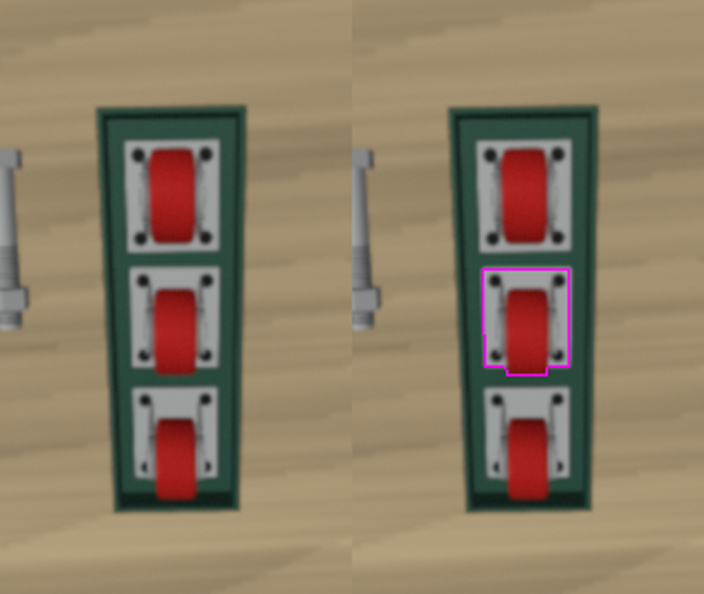

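Run:
```python
from h import *
C=cam("wrist")
for n,H in dict(near=[(138,155),(206,154),(140,239),(206,238)],mid=[(143,281),(206,280),(144,356),(206,356)],far=[(145,400),(205,399),(145,467),(207,467)]).items():
    print(n,np.round(np.mean([ground(C,(20+(y+.5)/2.2-.5,200+(x+.5)/2.2-.5),.006) for x,y in H],0),4))
```

```text
near [0.5276 0.3259]
mid [0.6023 0.3229]
far [0.6809 0.3188]
```

The plate holes put red within about 2 mm of mid-place and in line with its row, so I accept it. Handing in.

```bash
python3 -c "
from workcell import bot
print(bot.job_done())"
```

```text
the job is handed in; nothing more can be done
None
```

The red, yellow, black and white castors are upright in their own trays, each about 1–2 mm from mid-place by the camera; blue was never touched; handed in at about 46 s, result not reported.

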